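# Switch the kiln on in its safe order

## Robot

A 7-joint arm with a two-finger parallel gripper is mounted at the origin on the work surface. World frame = base frame: x ahead of the robot, y to its left, z up, the work surface at z = 0. Lengths are in m, angles in rad, forces in N, time in s.
With the tool pointing down it reaches from about 0.425 to 0.8 m from the base axis. Payload 8.3 kg.
Tool frame: the origin (TCP) lies at the very end of the fingers, on their centre line; the grasp point (between the pads) lies 19 mm behind it; z points along the fingers, y is the line along which they close (so a half turn about z gives the same grasp; the last joint's range is limited). The gripper opens to 85 mm and grips with 20 to 120 N. Pads are 22 mm wide; open, the fingers measure 114 mm over their backs; the gripper's body (76 mm by 85 mm) begins 54 mm behind the grasp point. The pads swing forward as they close: fully open they stand 13 mm farther back than shut.
Start: joints at [1.234, 0.383, 0.016, 1.37, -0.006, 1.388, -0.046], TCP at [0.169, -0.602, 0.231] pointing down, gripper open.
Joint ranges: [-2.95, 2.95], [-0.25, 2.06], [-1.52, 1.56], [0.18, 2.33], [-1.44, 4.58], [0.02, 2.06], [-3.01, 3.01]. Speed limits (rad/s): [2.39, 2.39, 3.01, 3.01, 3.14, 3.14, 3.14].

## Interface

Orientations are given as a unit quaternion [w, x, y, z].
In Python, from plant import arm gives the robot as it stands.
- The arm moves only by the tool arm_command, never from a script. Its argument "steps" is text: rows parted by semicolons, each of 7 numbers parted by spaces: the opening, from -1 (shut) to 1 (fully open), then the shift along the tool's x, y, z in m, then the turn, a rotation vector about the tool's x, y, z in degrees. In form: claw tx ty tz wx wy wz; .... A call has exactly 8 rows; each row shifts and turns the commanded pose from where the row before left it, along the tool's axes as they then stand; what a row does not reach is not made up. A row lasts 1/8 s, in which the tool goes at most 62.5 mm and 10.7 degrees, less where a joint would pass 70% of its speed; a pose out of reach is approached as far as the arm can. A call with a gripper value outside its range is refused whole. The fingers move at their own pace and stop on an object; the grip force is fixed at half the most. Time passes only in rows, so rows that do not move let the fingers close, or fill a call up. It gives the time, the measured TCP pose, the force, the opening and the grip force at its end, in the units of the state.
- arm.get_state(): the state, without advancing time (a new reading comes with each control period).
- arm.snapshot(name): name is "scene" or "top"; returns a dict with "frame" (420x560x3 uint8, red, green, blue), "K" (3x3 intrinsics, pixels), "k1" (the pictures are not rectified: a ray, as slopes to the right and down, at radius r is drawn at 1 + k1 r^2 times it, then the intrinsics apply), "rvec" (rotation vector, rad) and "tvec" (3), from world to camera coordinates, as OpenCV has them. Camera axes: x right, y down, z forward; pixel columns grow to the right and rows downward; lengths in m; the calibration is good to about 2 mm. A picture is of the moment at which its call begins. There is no depth.
- arm.job_done(): hands the job in; it is judged then, once.
The state is a dict: "time_s": time; "joint_positions": joint angles; "dq": joint speeds; "effort": joint torques, N m; "eef_pos": TCP position; "eef_rot": TCP orientation; "contact_force": force on the tool from outside, world axes, zero at the start; "ft_torque": the same for the moment, N m; "opening": finger opening in m; "gripper_force": force on a finger pad.
Only numpy, scipy, OpenCV 4.12 (cv2) and the standard library are available. Lean on these libraries where they do the work, as an engineer would, in place of code of your own. Each camera call takes 0.05 s, during which the arm holds its last target. There are 200 camera calls.

## Task

Start the kiln from the bench console: with the fingertips press the blue vent key first, then the yellow lower-ring key, then the green upper-ring key, one at a time, each lightly, far enough that it stays in and is on, never forced hard against its stop. Do not press the red stop key, and leave the mug, bowl, glaze jar and pot lid where they stand. Lift nothing, and finish with the hand clear.

Things in the scene. Friction and masses are not known exactly. Their poses are not given: they have to be found in the camera images.
- console: Grey metal kiln console, fixed to the bench: 110 x 290 x 40 mm high, origin at the centre of its underside, x axis across it (away from the robot at yaw 0), y axis along its row of four switch modules. Modules (grey plates 78 x 56 x 10 mm) sit on top, 64 mm apart, in any order, each with one key at its centre.
- vent (a joint): blue round key, value in m: 0 = out, 0.012 = fully in against its stop. Pushed straight down, it stays where it is left (no spring back): 3 mm in or more is ON, 7 mm is a good press. It resists with about 4 N at first, 6.5 N at full travel; over 20 N damages it. Starts 0 to 1 mm in. Switches the kiln's vent fan.
- vent_top (a point): Centre of the flat top of the blue key; moves down with it. About 72 mm above the bench when the key is out. The key is 34 mm in diameter, standing 22 mm above its grey switch module; a small blue bar lies on the module behind it.
- lower (a joint): yellow round key, value in m: 0 = out, 0.012 = fully in against its stop. Pushed straight down, it stays where it is left (no spring back): 3 mm in or more is ON, 7 mm is a good press. It resists with about 4 N at first, 6.5 N at full travel; over 20 N damages it. Starts 0 to 1 mm in. Switches the kiln's lower ring.
- lower_top (a point): Centre of the flat top of the yellow key; moves down with it. About 72 mm above the bench when the key is out. The key is 34 mm in diameter, standing 22 mm above its grey switch module; a small yellow bar lies on the module behind it.
- upper (a joint): green round key, value in m: 0 = out, 0.012 = fully in against its stop. Pushed straight down, it stays where it is left (no spring back): 3 mm in or more is ON, 7 mm is a good press. It resists with about 4 N at first, 6.5 N at full travel; over 20 N damages it. Starts 0 to 1 mm in. Switches the kiln's upper ring.
- upper_top (a point): Centre of the flat top of the green key; moves down with it. About 72 mm above the bench when the key is out. The key is 34 mm in diameter, standing 22 mm above its grey switch module; a small green bar lies on the module behind it.
- stop (a joint): red round key, value in m: 0 = out, 0.012 = fully in against its stop. Pushed straight down, it stays where it is left (no spring back): 3 mm in or more is ON, 7 mm is a good press. It resists with about 4 N at first, 6.5 N at full travel; over 20 N damages it. Starts 0 to 1 mm in. The stop key: not to be pressed (2 mm in counts as pressed).
- stop_top (a point): Centre of the flat top of the red key; moves down with it. About 72 mm above the bench when the key is out. The key is 34 mm in diameter, standing 22 mm above its grey switch module; a small red bar lies on the module behind it.
- mug: Bystander: loose blue mug, 84 mm across, 85 mm high, handle towards its own +y; origin at the centre of its underside.
- bowl: Bystander: loose white bowl, 100 mm across, 50 mm high; origin at the centre of its underside.
- glaze: Bystander: loose terracotta-coloured glaze jar with white cap, 60 mm across, 85 mm high; origin at the centre of its underside.
- potlid: Bystander: loose red pot lid with a knob, 76 mm across, 38 mm high; origin at the centre of its underside.

How it is judged:
By the outcome, as a careful person would: the job done as asked, in the order asked, and still so for the second after the job is handed in, with the robot touching nothing.
It also fails if it takes over 42 s, if anything falls off the work surface, if the arm or the gripper's body presses on something with over 40 N, if the wrist force passes 120 N, or if a joint passes its speed limit or range.

## Working session

There is one attempt and no reset: what is moved stays moved. The work goes in short steps, Python scripts to look and compute and a tool call to move; the robot and the scene stay as the last step left them, time stands still between calls to the robot, and variables do not carry over. Pictures are saved under pics/ and viewed, at most 10 in all, crops included, and the job is handed in when it is done.

Besides the shell and the picture viewer there is one more tool, called after "Request:" by a JSON object that holds its "method" and its "body", one argument or row to a line. arm_command: Moves the arm, as the interface text tells. Its arguments: {"type":"object","properties":{"steps":{"type":"string"}},"required":["steps"]}

```bash
mkdir -p pics
python3 - <<'E'
from plant import arm
import cv2,pickle
d={}
for n in("scene","top"):
    s=arm.snapshot(n);d[n]=s
    cv2.imwrite(f"pics/{n}0.png",cv2.cvtColor(s["frame"],cv2.COLOR_RGB2BGR))
    print(n,s["K"],s["k1"],s["rvec"],s["tvec"])
pickle.dump(d,open("d.pkl","wb"))
s=arm.get_state();print(s["eef_pos"],s["eef_rot"],s["contact_force"],s["time_s"],s["opening"])
E
```

```text
scene [[450.26273893   0.         286.60170726]
 [  0.         450.26273893 211.21693029]
 [  0.           0.           1.        ]] -0.005554815829118669 [ 0.9830491   2.56835042 -0.90155767] [ 0.37503309 -0.29389344  1.44616964]
top [[522.14046165   0.         277.70182447]
 [  0.         522.14046165 212.63343504]
 [  0.           0.           1.        ]] 0.060752869998771164 [ 2.16697504 -2.03605915  0.23297399] [0.01961773 0.60025889 1.13775937]
[ 0.16892623 -0.60126371  0.23037176] [-8.80535066e-04  9.90636302e-01  1.36524439e-01 -1.40114658e-04] [-0.49305176 -0.54322466  0.0421049 ] 0.1 0.08532910379627143
```

View pics/scene0.png

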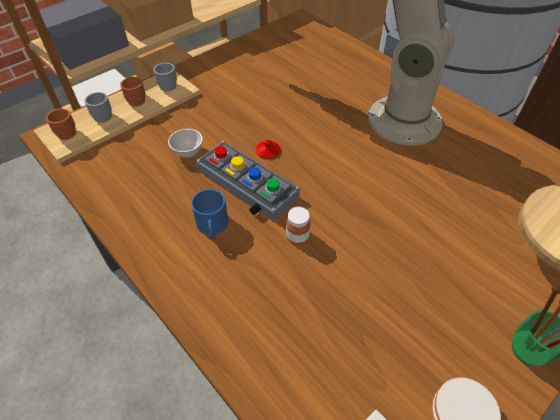

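View pics/top0.png

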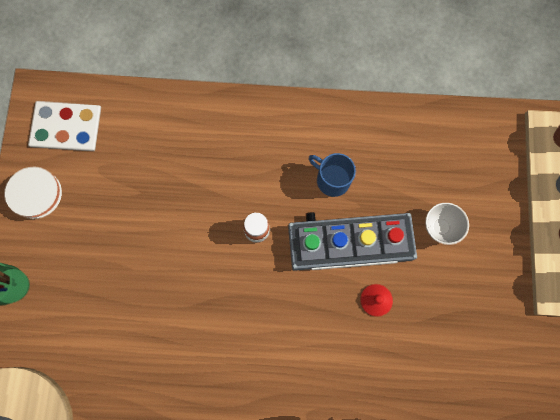

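The keys run red, yellow, blue, green in the scene view. In the top view green is at (313,242), blue (340,240), yellow (369,237) and red (396,235), with the lid at (376,299), the mug at (335,175) and the jar at (257,226). I'll enlarge a crop to read the key tops more closely.

```bash
cat > h.py <<'E'
import cv2,numpy as np
def ray(s,u,v,z):
    K=s["K"];x,y=(u-K[0,2])/K[0,0],(v-K[1,2])/K[1,1]
    a=cv2.undistortPoints(np.array([[[float(u),float(v)]]]),K,np.array([s["k1"],0,0,0,0]))[0,0]
    R=cv2.Rodrigues(np.array(s["rvec"]))[0];C=-R.T@np.array(s["tvec"]);d=R.T@np.array([a[0],a[1],1])
    return C+d*(z-C[2])/d[2]
E
python3 - <<'E'
import pickle,cv2,numpy as np
from h import ray
d=pickle.load(open("d.pkl","rb"));s=d["top"]
R=cv2.Rodrigues(np.array(s["rvec"]))[0];print("C",-R.T@np.array(s["tvec"]))
for n,x,y in(("top",286,206),("scene",192,138)):
    c=cv2.cvtColor(d[n]["frame"][y:y+(70 if n=="top" else 80),x:x+(134 if n=="top" else 112)],cv2.COLOR_RGB2BGR)
    cv2.imwrite(f"pics/{n}c.png",cv2.resize(c,None,fx=5.9 if n=="top" else 7,fy=5.9 if n=="top" else 7,interpolation=cv2.INTER_CUBIC))
for n,p,z in(("green",(313,242),.072),("blue",(340,240),.072),("yellow",(369,237),.072),("red",(396,235),.072),("lid",(376,299),.02),("mug",(336,175),.085),("jar",(256,223),.085),("bowl",(447,223),.05)):print(n,ray(s,*p,z).round(4))
E
```

```text
C [0.33170946 0.04598193 1.24219421]
green [ 0.5336 -0.0273  0.072 ]
blue [ 0.5421 -0.0882  0.072 ]
yellow [ 0.5531 -0.1536  0.072 ]
red [ 0.5616 -0.2145  0.072 ]
lid [ 0.4189 -0.1816  0.02  ]
mug [ 0.6912 -0.0721  0.085 ]
jar [0.5668 0.1043 0.085 ]
bowl [ 0.6018 -0.3364  0.05  ]
```

View pics/topc.png

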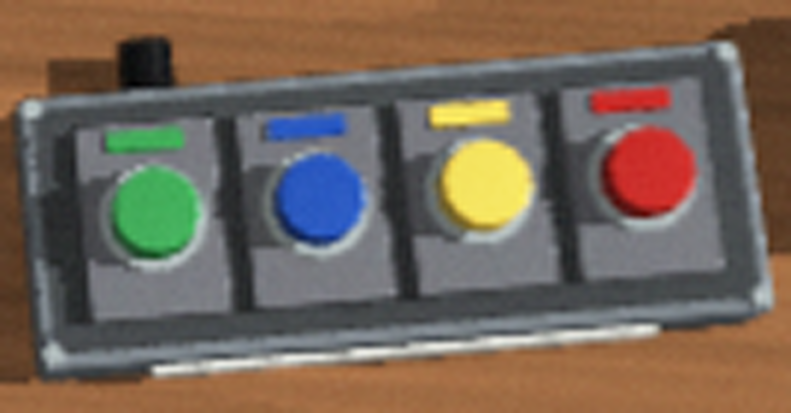

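View pics/scenec.png

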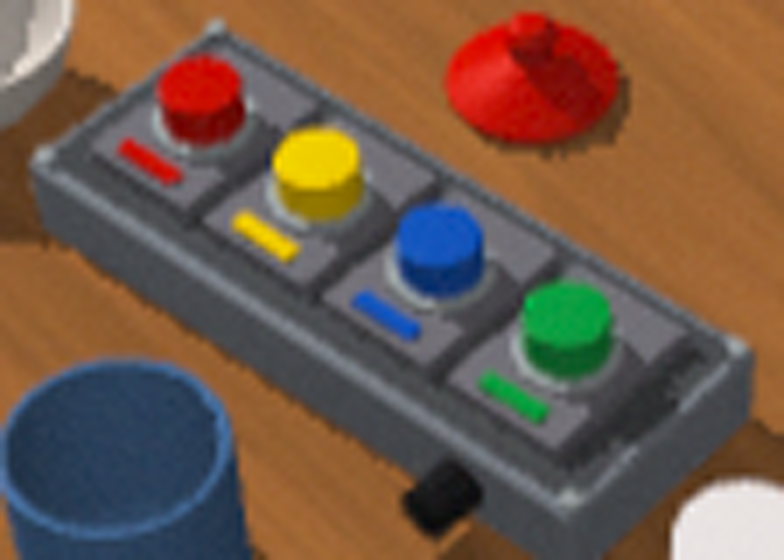

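The top crop shows the key tops at green (155,210), blue (320,197), yellow (487,183) and red (650,170). The scene crop shows red (201,86), yellow (317,158), blue (440,235) and green (567,314). I'll work out positions from both views at z = 0.072 and compare them.

Run:
```python
import pickle,cv2,numpy as np
from h import ray
from scipy.spatial.transform import Rotation as Ro
d=pickle.load(open("d.pkl","rb"))
T={"green":(155,210),"blue":(320,197),"yellow":(487,183),"red":(650,170)}
S={"green":(567,314),"blue":(440,235),"yellow":(317,158),"red":(201,86)}
P=[]
for k in T:
    a=ray(d["top"],286+(T[k][0]+.5)/5.9-.5,206+(T[k][1]+.5)/5.9-.5,.072)
    b=ray(d["scene"],192+(S[k][0]+.5)/7-.5,138+(S[k][1]+.5)/7-.5,.072)
    P.append((a+b)/2);print(k,a.round(4),b.round(4))
P=np.array(P);print("spacing",np.linalg.norm(np.diff(P,axis=0),axis=1))
from plant import arm
s=arm.get_state();w,x,y,z=s["eef_rot"];R=Ro.from_quat([x,y,z,w]).as_matrix();print(R.round(4),s["eef_pos"])
for k,p in zip(T,P):print(k,p.round(4),"tool delta",(R.T@(p-s["eef_pos"])).round(4))
v=P[0]-P[3];print("yaw of console y axis",np.degrees(np.arctan2(-v[0],v[1])))
```

```text
green [ 0.5353 -0.0246  0.072 ] [ 0.5354 -0.0221  0.072 ]
blue [ 0.5444 -0.0877  0.072 ] [ 0.5448 -0.0848  0.072 ]
yellow [ 0.5539 -0.1516  0.072 ] [ 0.5541 -0.1484  0.072 ]
red [ 0.563  -0.2139  0.072 ] [ 0.5636 -0.2106  0.072 ]
spacing [0.06360072 0.06442534 0.06293795]
[[ 9.627e-01  2.705e-01 -5.000e-04]
 [ 2.705e-01 -9.627e-01  1.700e-03]
 [-0.000e+00 -1.800e-03 -1.000e+00]] [ 0.16892623 -0.60126371  0.23037176]
green [ 0.5354 -0.0233  0.072 ] tool delta [ 0.5091 -0.457   0.1592]
blue [ 0.5446 -0.0863  0.072 ] tool delta [ 0.501  -0.3939  0.1591]
yellow [ 0.554 -0.15   0.072] tool delta [ 0.4928 -0.33    0.1589]
red [ 0.5633 -0.2123  0.072 ] tool delta [ 0.4849 -0.2676  0.1588]
yaw of console y axis 8.407931593971384
```

The two views agree within about 3 mm, and the spacing (63–64 mm) and heights match what was given. Next I close the gripper and move above the blue key.

Request:
{"method": "arm_command", "body": {
  "steps": "-1 0.032 -0.025 0 0 0 0;-1 0.032 -0.025 0 0 0 0;-1 0.032 -0.025 0 0 0 0;-1 0.032 -0.025 0 0 0 0;-1 0.032 -0.025 0 0 0 0;-1 0.032 -0.025 0 0 0 0;-1 0.032 -0.025 0 0 0 0;-1 0.032 -0.025 0 0 0 0"
}}

```text
time_s: 1.1
eef_pos: [0.3618, -0.3386, 0.231]
eef_rot: [-0.0, 0.991, 0.136, -0.0]
contact_force: [1.9, -0.8, -0.4]
opening: 0.0002
gripper_force: 0.0
```

Request:
{"method": "arm_command", "body": {
  "steps": "-1 0.035 -0.028 0.016 0 0 0;-1 0.035 -0.028 0.016 0 0 0;-1 0.035 -0.028 0.016 0 0 0;-1 0.035 -0.028 0.016 0 0 0;-1 0.035 -0.028 0.016 0 0 0;-1 0.035 -0.028 0.016 0 0 0;-1 0.02 -0.014 0.008 0 0 0;-1 0 0 0 0 0 0"
}}

```text
time_s: 2.1
eef_pos: [0.5337, -0.0999, 0.1261]
eef_rot: [-0.001, 0.99, 0.139, -0.001]
contact_force: [-0.7, 0.1, -1.0]
opening: 0.0001
gripper_force: 0.0
```

```bash
cat > st.py <<'E'
from plant import arm
import numpy as np
from scipy.spatial.transform import Rotation as Ro
s=arm.get_state();w,x,y,z=s["eef_rot"];R=Ro.from_quat([x,y,z,w]).as_matrix();p=np.array(s["eef_pos"])
print(s["time_s"],p.round(4),"z axis",R[:,2].round(3),"F",np.round(s["contact_force"],2),"open",s["opening"])
for k,q in dict(blue=(.5446,-.0863,.072),yellow=(.554,-.150,.072),green=(.5354,-.0233,.072)).items():print(k,(R.T@(np.array(q)-p)).round(4))
E
python3 st.py
```

```text
2.1 [ 0.5337 -0.0999  0.1261] z axis [-0.002  0.002 -1.   ] F [-0.7   0.13 -0.99] open 0.00012591020581205476
blue [ 0.0142 -0.01    0.0541]
yellow [0.0058 0.0539 0.054 ]
green [ 0.0227 -0.0731  0.0543]
```

Request:
{"method": "arm_command", "body": {
  "steps": "-1 0.007 -0.005 0.01 0 0 0;-1 0.007 -0.005 0.01 0 0 0;-1 0 0 0.01 0 0 0;-1 0 0 0.008 0 0 0;-1 0 0 0.004 0 0 0;-1 0 0 0 0 0 0;-1 0 0 0 0 0 0;-1 0 0 0 0 0 0"
}}

```text
time_s: 3.1
eef_pos: [0.5446, -0.0891, 0.0857]
eef_rot: [0.0, 0.991, 0.136, 0.0]
contact_force: [-0.3, -0.4, -0.0]
opening: 0.0002
gripper_force: 0.0
```

```bash
python3 st.py
python3 - <<'E'
from plant import arm
import cv2
s=arm.snapshot("scene");c=cv2.cvtColor(s["frame"][128:228,192:304],cv2.COLOR_RGB2BGR)
cv2.imwrite("pics/b1.png",cv2.resize(c,None,fx=6,fy=6,interpolation=cv2.INTER_CUBIC))
E
```

```text
3.1 [ 0.5446 -0.0891  0.0857] z axis [ 0.001 -0.    -1.   ] F [-0.27 -0.45 -0.01] open 0.00016974308713011782
blue [ 0.0007 -0.0027  0.0137]
yellow [-0.0074  0.0611  0.0137]
green [ 0.0089 -0.0659  0.0137]
```

View pics/b1.png

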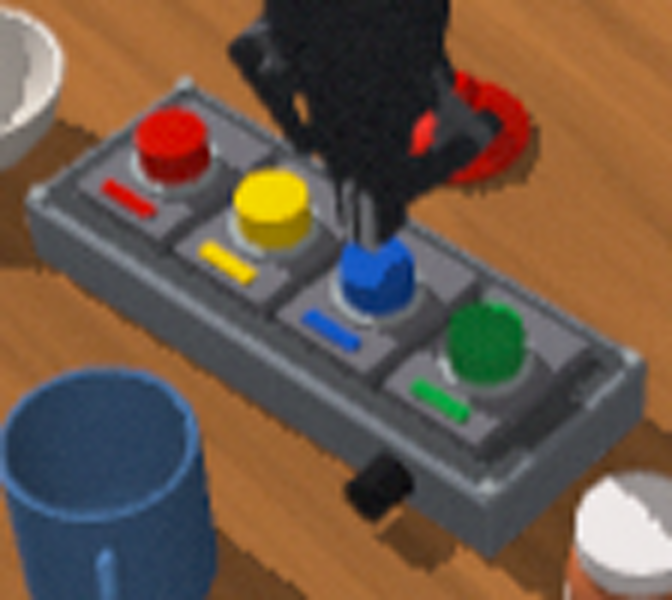

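The closed fingertips stand just above the blue key, at about (365,240) in the crop. I'll shift 2 mm sideways and descend slowly.

Request:
{"method": "arm_command", "body": {
  "steps": "-1 0.0005 -0.002 0.003 0 0 0;-1 0 0 0.003 0 0 0;-1 0 0 0.003 0 0 0;-1 0 0 0.002 0 0 0;-1 0 0 0.002 0 0 0;-1 0 0 0.002 0 0 0;-1 0 0 0.001 0 0 0;-1 0 0 0 0 0 0"
}}

```text
time_s: 4.15
eef_pos: [0.5444, -0.087, 0.0694]
eef_rot: [0.0, 0.991, 0.136, 0.0]
contact_force: [-1.3, 0.5, 3.4]
opening: 0.0004
gripper_force: 1.7
```

Contact at about 3.4 N, as expected. I'll press about 5 mm further.

Request:
{"method": "arm_command", "body": {
  "steps": "-1 0 0 0.001 0 0 0;-1 0 0 0.001 0 0 0;-1 0 0 0.001 0 0 0;-1 0 0 0.001 0 0 0;-1 0 0 0.001 0 0 0;-1 0 0 0 0 0 0;-1 0 0 0 0 0 0;-1 0 0 0 0 0 0"
}}

```text
time_s: 5.15
eef_pos: [0.5443, -0.087, 0.0642]
eef_rot: [-0.0, 0.991, 0.136, -0.0]
contact_force: [-1.6, -1.1, 3.1]
opening: -0.0001
gripper_force: 1.7
```

Request:
{"method": "arm_command", "body": {
  "steps": "-1 0 0 -0.008 0 0 0;-1 0 0 -0.015 0 0 0;-1 0 0 -0.015 0 0 0;-1 -0.004 0.03 0 0 0 0;-1 -0.004 0.033 0 0 0 0;-1 0 0 0.01 0 0 0;-1 0 0 0.008 0 0 0;-1 0 0 0 0 0 0"
}}

```text
time_s: 6.15
eef_pos: [0.5532, -0.1483, 0.0837]
eef_rot: [-0.001, 0.991, 0.137, -0.001]
contact_force: [0.0, -0.4, -0.0]
opening: -0.0003
gripper_force: 0.0
```

```bash
python3 st.py
python3 - <<'E'
from plant import arm
import cv2
s=arm.snapshot("scene");c=cv2.cvtColor(s["frame"][128:228,192:304],cv2.COLOR_RGB2BGR)
cv2.imwrite("pics/b2.png",cv2.resize(c,None,fx=6,fy=6,interpolation=cv2.INTER_CUBIC))
E
```

```text
6.15 [ 0.5532 -0.1483  0.0837] z axis [-0.001  0.001 -1.   ] F [ 0.02 -0.44 -0.  ] open -0.0003044909638145163
blue [ 0.0086 -0.062   0.0118]
yellow [0.0003 0.0019 0.0117]
green [ 0.0169 -0.1251  0.0118]
```

View pics/b2.png

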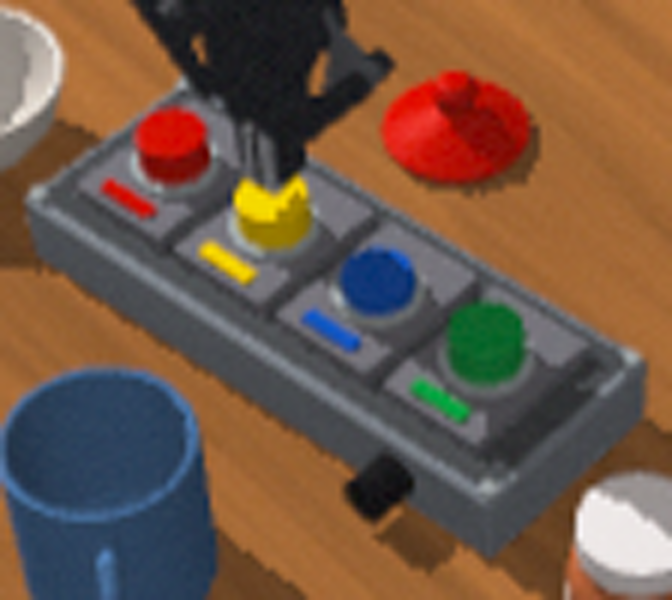

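The blue key at (378,280) now stands clearly lower than its neighbours, and the tips are over yellow at (270,190). I'll press yellow from z = 0.0837 down to about 0.0642.

Request:
{"method": "arm_command", "body": {
  "steps": "-1 0 0.001 0.003 0 0 0;-1 0 0 0.003 0 0 0;-1 0 0 0.003 0 0 0;-1 0 0 0.002 0 0 0;-1 0 0 0.002 0 0 0;-1 0 0 0.001 0 0 0;-1 0 0 0 0 0 0;-1 0 0 0 0 0 0"
}}

```text
time_s: 7.2
eef_pos: [0.5539, -0.1508, 0.0705]
eef_rot: [-0.0, 0.991, 0.136, 0.0]
contact_force: [-1.8, -0.1, 4.1]
opening: -0.0002
gripper_force: 1.8
```

Request:
{"method": "arm_command", "body": {
  "steps": "-1 0 0 0.001 0 0 0;-1 0 0 0.001 0 0 0;-1 0 0 0.001 0 0 0;-1 0 0 0.001 0 0 0;-1 0 0 0.001 0 0 0;-1 0 0 0 0 0 0;-1 0 0 0 0 0 0;-1 0 0 0 0 0 0"
}}

```text
time_s: 8.2
eef_pos: [0.5539, -0.1508, 0.0652]
eef_rot: [-0.0, 0.991, 0.136, -0.0]
contact_force: [-1.9, 0.3, 3.5]
opening: 0.0001
gripper_force: 1.4
```

Request:
{"method": "arm_command", "body": {
  "steps": "-1 0 0 -0.008 0 0 0;-1 0 0 -0.015 0 0 0;-1 0 0 -0.015 0 0 0;-1 0.0055 -0.04 0 0 0 0;-1 0.0055 -0.045 0 0 0 0;-1 0.0055 -0.042 0 0 0 0;-1 0 0 0.01 0 0 0;-1 0 0 0.005 0 0 0"
}}

```text
time_s: 9.2
eef_pos: [0.5357, -0.0248, 0.0885]
eef_rot: [0.0, 0.991, 0.136, 0.0]
contact_force: [0.4, -1.7, 0.0]
opening: 0.0002
gripper_force: 0.0
```

```bash
python3 st.py
```

```text
9.2 [ 0.5357 -0.0248  0.0885] z axis [ 0.001 -0.001 -1.   ] F [ 0.44 -1.66  0.02] open 0.0002320642885602264
blue [-0.008   0.0617  0.0166]
yellow [-0.0162  0.1255  0.0166]
green [ 0.0001 -0.0015  0.0165]
```

Request:
{"method": "arm_command", "body": {
  "steps": "-1 0 -0.001 0.004 0 0 0;-1 0 0 0.004 0 0 0;-1 0 0 0.003 0 0 0;-1 0 0 0.002 0 0 0;-1 0 0 0.002 0 0 0;-1 0 0 0.002 0 0 0;-1 0 0 0 0 0 0;-1 0 0 0 0 0 0"
}}

```text
time_s: 10.2
eef_pos: [0.5353, -0.0231, 0.0714]
eef_rot: [-0.0, 0.991, 0.137, 0.0]
contact_force: [-0.5, -0.3, 0.2]
opening: -0.0003
gripper_force: 0.1
```

Request:
{"method": "arm_command", "body": {
  "steps": "-1 0 0 0.001 0 0 0;-1 0 0 0.001 0 0 0;-1 0 0 0.001 0 0 0;-1 0 0 0.001 0 0 0;-1 0 0 0.001 0 0 0;-1 0 0 0 0 0 0;-1 0 0 0 0 0 0;-1 0 0 0 0 0 0"
}}

```text
time_s: 11.2
eef_pos: [0.5353, -0.0231, 0.0663]
eef_rot: [-0.0, 0.991, 0.136, 0.0]
contact_force: [-0.2, 0.1, 2.6]
opening: 0.0002
gripper_force: 1.2
```

Contact came at about z = 0.071, so green is about 5–6 mm in. I'll press 1.5 mm more, then retreat.

Request:
{"method": "arm_command", "body": {
  "steps": "-1 0 0 0.001 0 0 0;-1 0 0 0.0005 0 0 0;-1 0 0 0 0 0 0;-1 0 0 0 0 0 0;-1 0 0 -0.008 0 0 0;-1 0 0 -0.02 0 0 0;-1 0 0 -0.03 0 0 0;-1 0 0 -0.03 0 0 0"
}}

```text
time_s: 12.2
eef_pos: [0.5348, -0.023, 0.1537]
eef_rot: [-0.0, 0.991, 0.137, -0.0]
contact_force: [0.1, -1.5, -1.4]
opening: 0.0003
gripper_force: 0.0
```

Request:
{"method": "arm_command", "body": {
  "steps": "-1 0 0 -0.03 0 0 0;-1 -0.02 -0.02 -0.03 0 0 0;-1 -0.03 -0.03 -0.02 0 0 0;-1 -0.03 -0.03 0 0 0 0;-1 -0.02 -0.02 0 0 0 0;-1 0 0 0 0 0 0;-1 0 0 0 0 0 0;-1 0 0 0 0 0 0"
}}

```text
time_s: 13.2
eef_pos: [0.4124, 0.0456, 0.2327]
eef_rot: [-0.0, 0.991, 0.136, -0.0]
contact_force: [0.6, -0.4, 0.0]
opening: -0.0
gripper_force: 0.0
```

```bash
python3 st.py
python3 - <<'E'
from plant import arm
import cv2
s=arm.snapshot("scene");c=cv2.cvtColor(s["frame"][128:228,172:312],cv2.COLOR_RGB2BGR)
cv2.imwrite("pics/b3.png",cv2.resize(c,None,fx=5.7,fy=5.7,interpolation=cv2.INTER_CUBIC))
E
```

```text
13.2 [0.4124 0.0456 0.2327] z axis [-0.  0. -1.] F [ 0.55 -0.41  0.03] open -4.618939515449965e-05
blue [0.0918 0.1628 0.1606]
yellow [0.0837 0.2266 0.1606]
green [0.0999 0.0996 0.1606]
```

View pics/b3.png

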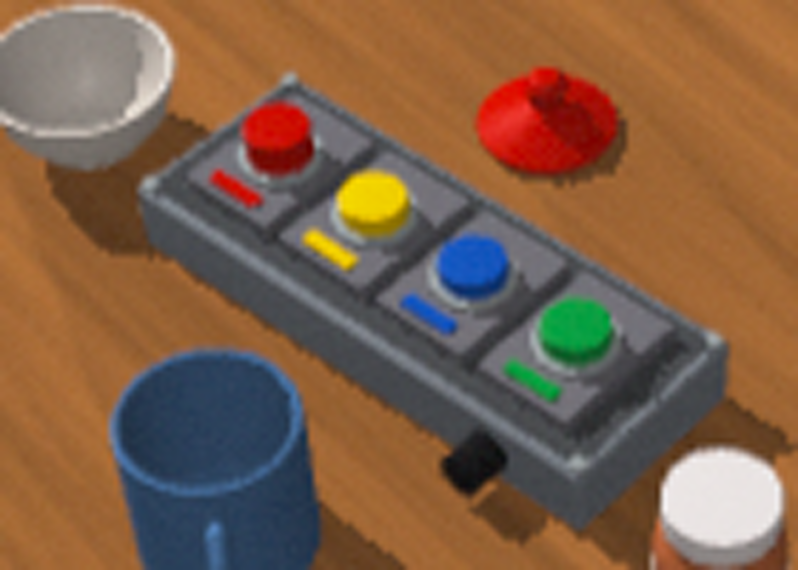

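Yellow (373,200), blue (472,265) and green (576,330) are all clearly in. Red (278,135) is still fully out, the bystanders look unmoved, and the hand is clear.

```bash
python3 -c "
from plant import arm
print(arm.job_done())"
```

```text
the job is handed in; nothing more can be done
None
```

I pressed the blue, yellow and green keys in that order, each about 7 mm in by the fingertip height and with 4.1 N the highest force read, left the red key and the loose items alone, and handed the job in at about 13 s with the hand clear.

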